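Send off a rack of slides: slide it home and flip its flag to green

ROBOT

A 7-joint arm with a two-finger parallel gripper is mounted at the origin on a cart in front of the work surface, level with it; the furniture and walls round the work are solid. World frame = base frame: x ahead of the robot, y to its left, z up, the work surface at z = 0. Lengths are in m, angles in degrees, forces in N, time in s.
With the tool pointing down it reaches from about 0.425 to 0.875 m from the base axis. Payload 4.7 kg.
Tool frame: the origin (TCP) lies on the front face of the gripper's body, between the roots of the fingers; the fingertips stand 70 mm ahead of it and the grasp point (between the pads) lies 51 mm ahead of it (tip_extent is the distance from the TCP to the fingertips, in m); z points along the fingers, y is the direction in which the jaws open and shut (so a half turn about z gives the same grasp; the last joint's range is limited). The gripper opens to 87 mm and grips with 3 to 60 N. Pads are 19 mm wide; open, the fingers measure 117 mm over their backs; the gripper's body (75 mm by 190 mm) begins 51 mm behind the grasp point.
Start: joints at [77.24, 18.392, -4.016, 83.108, 1.295, 78.541, -3.26], TCP at [0.152, -0.632, 0.292] pointing down, gripper open.
Joint ranges: [-163.93, 163.93], [-17.29, 119.83], [-79.2, 71.16], [3.27, 140.29], [-89.18, 269.18], [5.43, 117.66], [-154.24, 154.24]. Speed limits (degrees/s): [147.25, 147.25, 180, 180, 180, 180, 180].

INTERFACE

Orientations are given as [roll, pitch, yaw] about the fixed x, y, z axes, in that order (R = Rz(yaw) Ry(pitch) Rx(roll)).
In Python, from cell import * gives the robot as it stands.
- The arm moves only by the tool carry_out, never from a script. Its argument "increments" is text: rows parted by semicolons, each of 7 numbers parted by spaces: the opening, from 0 (shut) to 1 (fully open), then the shift along the tool's x, y, z in m, then the turn, a rotation vector about the tool's x, y, z in degrees. A call has 1 to 20 rows; each row shifts and turns the pose as measured when the row begins, along the tool's axes as they then stand; what a row does not reach is not made up. A row lasts 1/8 s, in which the tool goes at most 62.5 mm and 10.7 degrees, less where a joint would pass 70% of its speed; a pose out of reach is approached as far as the arm can. A call is refused whole if a number of a shift passes 0.0625 or a number of a turn 10.7, either way. A call with a gripper value outside its range is refused whole. The fingers move at their own pace and stop on an object; "force" is the grip in N (left out, the last holds). Time passes only in rows, so rows that do not move let the fingers close. It gives the time, the measured TCP pose, the force and the opening at its end, in the units of the state.
- get_obs(): the state, without advancing time (a new reading comes with each control period).
- read_camera(name): name is "scene" or "side" or "wrist"; returns a dict with "img" (480x640x3 uint8, blue, green, red), "fx", "fy", "cx", "cy" (pixels), "k1" (the pictures are not rectified: a ray, as slopes to the right and down, at radius r is drawn at 1 + k1 r^2 times it, then the intrinsics apply), "world_from_camera" (4x4, takes a point from camera to world coordinates). Camera axes: x right, y down, z forward; pixel columns grow to the right and rows downward; lengths in m; the calibration is good to about 2 mm. A picture is of the moment at which its call begins. There is no depth.
- sign_off(): hands the job in, once; it reports no verdict.
Trained networks look in a picture, given as the dict that the camera call returned (one of the last four; its "shot" number tells which), for a name from the list of things; names that differ only in an ending like _2 or _b are one class to them, and where a whole thing is asked for, a point or a joint stands for the part that bears it (a point fixed in the world has none). Each returns a list of dicts, best first, with "confidence" (0 to 1); they miss things now and then, are a little off and sometimes report something else, mostly with a low value. They report only what shows in the picture. A call takes as long as a camera call.
- masks_of(target, picture): "pixels" (480x640 bool, what is visible of it) and "bbox" ([left, top, right, bottom] in pixels, round what is visible of it).
The state is a dict: "time_s": time; "qpos": joint angles; "joint_velocities": joint speeds; "effort": joint torques, N m; "tool_pos": TCP position; "tool_rot": TCP orientation; "force": force on the tool from outside, world axes, zero at the start; "wrist_torque": the same for the moment, N m; "grip_width": finger opening in m.
Only numpy, scipy, OpenCV 4.12 (cv2) and the standard library are available. Lean on these libraries where they do the work, as an engineer would, in place of code of your own. Each camera call takes 0.05 s, during which the arm holds its last target.

TASK

The rack of pink-ended slides in the three-lane tray is ready to go. With a fingertip, gently slide it along its lane until it is fully home against the back stop; then flip that lane's flag over its hinge, away from you, and push it down until it lies flat with the green face up, locking the rack in. Only touch and push: do not grip or lift anything, and leave the other racks, their flags and the things on the bench alone.

Things in the scene. Friction and masses are not known exactly. Their poses are not given: they have to be found in the camera images.
- tray: fixed aluminium tray, three lanes 75 mm apart (left = its +y). Origin on the bench under the middle of the flags' hinge line; x along the lanes, away from the robot, to the back stop (face at 189 mm, 50 mm high). Floor 8 mm above the bench, starting 16 mm before the hinge line: the flags overhang its front edge, free below. Low rails (10 mm high, 40 mm apart) guide each rack.
- rack_pink: the rack to send off: brown staining rack, all slides with PINK ends, loose, about 0.16 kg; frame 36 mm wide, 100 long, 44 high; slide tops 80 mm above its foot, 8 mm in from the frame's ends. Origin: centre of its underside; y along its length towards the robot. In any one of the three lanes, 12 to 30 mm short of home.
- rack_pink_front (a point): middle of the frame's end face nearest the robot, 22 mm above the rack's foot (30 mm above the bench): where to push. 1 to 2 N slides the rack.
- rack_blue: brown rack whose slides all have BLUE ends, same size and axes; stands in another lane, to be left alone
- rack_clear: brown rack with plain clear slides, same size and axes; stands in another lane, to be left alone
- flag_left (a joint): angle of the left lane's flag: 0 = flat towards the robot, red face up; pi/2 = upright; pi = flipped over away from the robot, flat, green face up. Stops at 0 and pi; starts between 0 and 0.3. A stiff hinge (0.025 N m) keeps it at any angle, so push it all the way down. It can lie flat at pi only if its lane's rack is home.
- flag_left_hinge (a point): hinge axis of the left flag, mid-width, 48 mm above the bench, along the tray's y. The flag: white plate 3 mm thick, 38 wide, 85 long from the hinge, one face red, one green, between two grey hinge ears (10 mm high above the axis, 20 mm along x, 42 mm apart).
- flag_left_lip (a point): free edge of the left flag, 83 mm from the hinge, on the thumb lip: the last 12 mm of the plate are bent 40 degrees up when red is up, so that a fingertip gets under it from the robot's side. x and z axes: from the edge to the hinge, and out of the red face (the red face lies 6.5 mm below this point).
- home_left (a point): where the front end (point rack_pink_front) of a rack in the left lane lies when the rack is fully home; 89 mm behind the flag hinge. Axes as the tray's.
- flag_middle (a joint): angle of the middle lane's flag: 0 = flat towards the robot, red face up; pi/2 = upright; pi = flipped over away from the robot, flat, green face up. Stops at 0 and pi; starts between 0 and 0.3. A stiff hinge (0.025 N m) keeps it at any angle, so push it all the way down. It can lie flat at pi only if its lane's rack is home.
- flag_middle_hinge (a point): hinge axis of the middle flag, mid-width, 48 mm above the bench, along the tray's y. The flag: white plate 3 mm thick, 38 wide, 85 long from the hinge, one face red, one green, between two grey hinge ears (10 mm high above the axis, 20 mm along x, 42 mm apart).
- flag_middle_lip (a point): free edge of the middle flag, 83 mm from the hinge, on the thumb lip: the last 12 mm of the plate are bent 40 degrees up when red is up, so that a fingertip gets under it from the robot's side. x and z axes: from the edge to the hinge, and out of the red face (the red face lies 6.5 mm below this point).
- home_middle (a point): where the front end (point rack_pink_front) of a rack in the middle lane lies when the rack is fully home; 89 mm behind the flag hinge. Axes as the tray's.
- flag_right (a joint): angle of the right lane's flag: 0 = flat towards the robot, red face up; pi/2 = upright; pi = flipped over away from the robot, flat, green face up. Stops at 0 and pi; starts between 0 and 0.3. A stiff hinge (0.025 N m) keeps it at any angle, so push it all the way down. It can lie flat at pi only if its lane's rack is home.
- flag_right_hinge (a point): hinge axis of the right flag, mid-width, 48 mm above the bench, along the tray's y. The flag: white plate 3 mm thick, 38 wide, 85 long from the hinge, one face red, one green, between two grey hinge ears (10 mm high above the axis, 20 mm along x, 42 mm apart).
- flag_right_lip (a point): free edge of the right flag, 83 mm from the hinge, on the thumb lip: the last 12 mm of the plate are bent 40 degrees up when red is up, so that a fingertip gets under it from the robot's side. x and z axes: from the edge to the hinge, and out of the red face (the red face lies 6.5 mm below this point).
- home_right (a point): where the front end (point rack_pink_front) of a rack in the right lane lies when the rack is fully home; 89 mm behind the flag hinge. Axes as the tray's.
- stain_jar: white jar with green lid, 57 mm wide, 106 high, loose bystander; origin at the centre of its underside
- slide_basket: white tray of slides 70x110x60 mm, loose bystander; origin at the centre of its underside
- tape_1: roll of beige tape lying flat, 103 mm wide, 25 high, loose bystander; origin at the centre of its underside
- pen_1: marker pen, 135 mm long, loose bystander; origin at the centre of its underside
- block_2: blue tissue cassette with wax block 28x41x14 mm, loose bystander; origin at the centre of its underside
- block_4: green empty tissue cassette 28x41x7 mm, loose bystander; origin at the centre of its underside

How it is judged (in metres and radians):
On the way, in this order (a step that is already met when the one before it is completed fails the run):
1. the pink rack is home (within 4 mm) while its flag is still turned to red (below 1.2 rad) ((((y of rack_pink_front in the frame of home_left between -0.02 and 0.02 m and x of rack_pink_front in the frame of home_left above -0.004 m) and value of joint flag_left below 1.2 rad) or ((y of rack_pink_front in the frame of home_middle between -0.02 and 0.02 m and x of rack_pink_front in the frame of home_middle above -0.004 m) and value of joint flag_middle below 1.2 rad) or ((y of rack_pink_front in the frame of home_right between -0.02 and 0.02 m and x of rack_pink_front in the frame of home_right above -0.004 m) and value of joint flag_right below 1.2 rad))), for 0.2 s.
2. the flag of its lane lies flat, green face up (((y of rack_pink_front in the frame of home_left between -0.02 and 0.02 m and value of joint flag_left above 3.05 rad) or (y of rack_pink_front in the frame of home_middle between -0.02 and 0.02 m and value of joint flag_middle above 3.05 rad) or (y of rack_pink_front in the frame of home_right between -0.02 and 0.02 m and value of joint flag_right above 3.05 rad))), for 0.2 s.
At the end, for the whole second after the job is handed in: The pink rack stands in its lane within 4 mm of fully home, at rest; the flag of that lane lies flat on its green side up (within 0.09 rad of its stop); the other two flags still show red and the other two racks are within 8 mm of where they stood ((((y of rack_pink_front in the frame of home_left between -0.02 and 0.02 m and x of rack_pink_front in the frame of home_left above -0.004 m) and value of joint flag_left above 3.05 rad and value of joint each of flag_middle, flag_right below 0.6 rad) or ((y of rack_pink_front in the frame of home_middle between -0.02 and 0.02 m and x of rack_pink_front in the frame of home_middle above -0.004 m) and value of joint flag_middle above 3.05 rad and value of joint each of flag_left, flag_right below 0.6 rad) or ((y of rack_pink_front in the frame of home_right between -0.02 and 0.02 m and x of rack_pink_front in the frame of home_right above -0.004 m) and value of joint flag_right above 3.05 rad and value of joint each of flag_left, flag_middle below 0.6 rad)) and linear speed of rack_pink below 0.02 m/s and distance of each of rack_blue, rack_clear from where it was at the start of the episode below 0.008 m); the robot touches nothing.
It fails at once if a rack is lifted, tipped, or knocked along instead of slid gently (over 0.35 m/s) (linear speed of rack_pink above 0.35 m/s or z of any of rack_pink, rack_blue, rack_clear in the frame of tray above 0.022 m or angle between any of rack_pink, rack_blue, rack_clear's own z axis and vertical above 0.25 rad).
It fails at once if a rack or a flag is taken between the fingers ((x of the grasp point in the frame of rack_pink between -0.012 and 0.012 m and y of the grasp point in the frame of rack_pink between -0.046 and 0.046 m and z of the grasp point in the frame of rack_pink between 0 and 0.078 m) or (x of the grasp point in the frame of rack_blue between -0.012 and 0.012 m and y of the grasp point in the frame of rack_blue between -0.046 and 0.046 m and z of the grasp point in the frame of rack_blue between 0 and 0.078 m) or (x of the grasp point in the frame of rack_clear between -0.012 and 0.012 m and y of the grasp point in the frame of rack_clear between -0.046 and 0.046 m and z of the grasp point in the frame of rack_clear between 0 and 0.078 m) or (x of the grasp point in the frame of flag_left_lip between -0.002 and 0.075 m and y of the grasp point in the frame of flag_left_lip between -0.019 and 0.019 m and z of the grasp point in the frame of flag_left_lip between -0.0125 and -0.0035 m) or (x of the grasp point in the frame of flag_middle_lip between -0.002 and 0.075 m and y of the grasp point in the frame of flag_middle_lip between -0.019 and 0.019 m and z of the grasp point in the frame of flag_middle_lip between -0.0125 and -0.0035 m) or (x of the grasp point in the frame of flag_right_lip between -0.002 and 0.075 m and y of the grasp point in the frame of flag_right_lip between -0.019 and 0.019 m and z of the grasp point in the frame of flag_right_lip between -0.0125 and -0.0035 m)).
It fails at once if another rack is moved by more than 8 mm (distance of any of rack_blue, rack_clear from where it was at the start of the episode above 0.008 m).
It fails at once if the flag of another lane is moved (edge by more than 15 mm) ((distance of flag_left_lip from where it was at the start of the episode above 0.015 m and not (y of rack_pink_front in the frame of home_left between -0.02 and 0.02 m)) or (distance of flag_middle_lip from where it was at the start of the episode above 0.015 m and not (y of rack_pink_front in the frame of home_middle between -0.02 and 0.02 m)) or (distance of flag_right_lip from where it was at the start of the episode above 0.015 m and not (y of rack_pink_front in the frame of home_right between -0.02 and 0.02 m))).
It fails at once if something else on the bench is moved by more than 15 mm (distance of any of stain_jar, slide_basket, tape_1, pen_1, block_2, block_4 from where it was at the start of the episode above 0.015 m).
It also fails if it takes over 48 s, if anything falls off the work surface, if the arm or the gripper's body presses on something with over 40 N, if the wrist force passes 120 N, or if a joint passes its speed limit or range.

## Working session

There is one attempt and no reset: what is moved stays moved. The work goes in short steps, Python scripts to look and compute and a tool call to move; the robot and the scene stay as the last step left them, time stands still between calls to the robot, and variables do not carry over. Pictures are saved under pics/ and viewed, and the job is handed in when it is done.

Besides the shell and the picture viewer there is one more tool, called after ">>>" as a command line: name --argument value ..., lists and objects as JSON in quotes. carry_out: Moves the arm, as the interface text tells. Its arguments: {"type":"object","properties":{"increments":{"type":"string"},"force":{"type":"number"}},"required":["increments"]}

```bash
mkdir -p pics; python3 - <<'E'
from cell import *
import cv2
print(get_obs())
for n in ["scene","side","wrist"]:
    p=read_camera(n); cv2.imwrite(f"pics/{n}0.png",p["img"]); print(n,p["fx"],p["fy"],p["cx"],p["cy"],p["k1"],p["shot"]); print(p["world_from_camera"])
E
```

```text
{'time_s': 0.0, 'qpos': array([77.24236973, 18.43932225, -4.01517624, 83.17442693,  1.29394373,
       78.54155446, -3.26128842]), 'joint_velocities': array([-0.08442535, -0.09794369, -0.02522106,  0.06317849,  0.0566197 ,
        0.02648624,  0.02090972]), 'effort': array([ 2.34663767e-04, -4.91280055e+01, -4.03398843e-01, -3.12523627e+01,
       -6.38661487e-02,  4.38180612e-02,  1.80907282e-04]), 'tool_pos': array([ 0.15232149, -0.63146626,  0.29116253]), 'tool_rot': array([-1.79889880e+02,  4.86004397e-03,  1.35655377e+01]), 'force': array([ 0.60415533, -0.46767694, -0.85501619]), 'wrist_torque': array([-0.02367521, -0.00894274, -0.01822108]), 'grip_width': 0.0870700696822075}
scene 435.5057731564864 435.5057731564864 319.0050049492968 241.72902629619014 0.011641784481808332 1
[[-0.70774835 -0.42126592  0.56712194 -0.05628731]
 [-0.70640991  0.4120075  -0.57553006  0.56720049]
 [ 0.00879271 -0.80795102 -0.58918405  0.69606142]
 [ 0.          0.          0.          1.        ]]
side 537.231013169915 537.231013169915 314.3083706250701 234.81885441363423 -0.07819791541463239 2
[[ 0.99452685 -0.05909553  0.08616304  0.42102134]
 [-0.10356215 -0.66671375  0.73808377 -0.98424234]
 [ 0.01382863 -0.74296736 -0.66918478  0.92332664]
 [ 0.          0.          0.          1.        ]]
wrist 380.52992723109276 380.52992723109276 322.94994060533185 241.81237420277589 0.018230809443710284 3
[[ 0.23462112 -0.93301859 -0.27281722  0.22603356]
 [-0.97208535 -0.22569242 -0.06413277 -0.61414954]
 [-0.00173571  0.28024853 -0.95992591  0.38327588]
 [ 0.          0.          0.          1.        ]]
```

View pics/scene0.png

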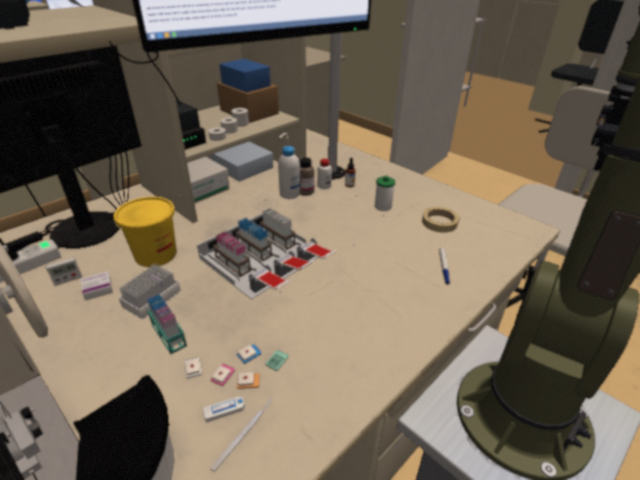

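View pics/side0.png

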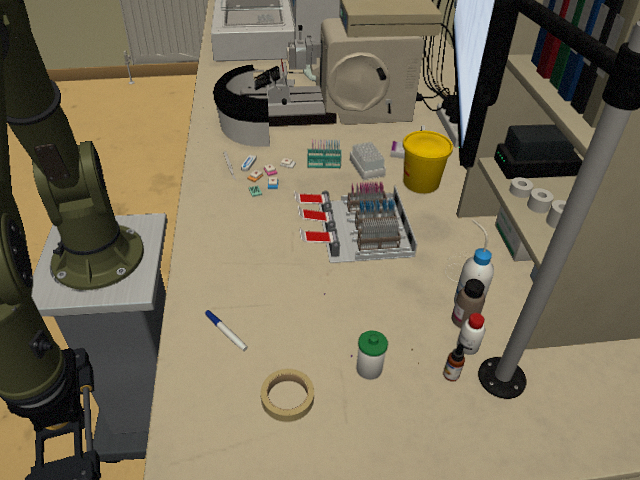

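View pics/wrist0.png

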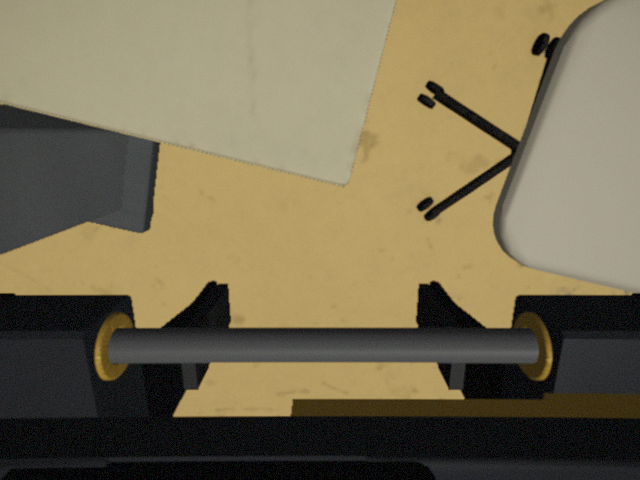

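```bash
cat > h.py <<'E'
import numpy as np, cv2
from scipy.optimize import least_squares
def K(p): return np.array([[p["fx"],0,p["cx"]],[0,p["fy"],p["cy"]],[0,0,1.]])
def D(p): return np.array([p["k1"],0,0,0,0.])
def proj(p,X):
    T=np.linalg.inv(p["world_from_camera"]); r,_=cv2.Rodrigues(T[:3,:3])
    return cv2.projectPoints(np.asarray(X,float).reshape(-1,1,3),r,T[:3,3],K(p),D(p))[0].reshape(-1,2)
def onplane(p,uv,z):
    n=cv2.undistortPoints(np.asarray(uv,float).reshape(-1,1,2),K(p),D(p)).reshape(-1,2)
    d=np.c_[n,np.ones(len(n))]@p["world_from_camera"][:3,:3].T; o=p["world_from_camera"][:3,3]
    return o+d*((z-o[2])/d[:,2])[:,None]
E
python3 - <<'E'
from cell import *
import cv2,numpy as np,pickle
from h import *
P={n:read_camera(n) for n in ["scene","side"]}
pickle.dump(P,open("p0.pkl","wb"))
for n,(a,b,c,d) in {"scene":(190,190,340,310),"side":(285,170,425,275)}.items():
    cv2.imwrite(f"pics/{n}_z.png",cv2.resize(P[n]["img"][b:d,a:c],None,fx=5,fy=5,interpolation=cv2.INTER_CUBIC))
    for t in ["rack_pink","rack_blue","rack_clear","tray","flag_left","flag_middle","flag_right"]:
        for m in masks_of(t,P[n])[:3]:
            ys,xs=np.where(m["pixels"]); uv=[[xs.mean(),ys.mean()]]
            print(n,t,round(m["confidence"],2),m["bbox"],np.round(onplane(P[n],uv,0.05)[0],3))
E
```

```text
scene rack_pink 0.72 [215.0, 233.7, 252.3, 275.1] [0.68  0.122 0.05 ]
scene rack_pink 0.62 [421.0, 208.5, 459.5, 231.9] [ 0.408 -0.373  0.05 ]
scene rack_pink 0.43 [251.9, 270.2, 288.0, 286.8] [0.544 0.116 0.05 ]
scene rack_blue 0.89 [237.3, 219.4, 269.8, 262.2] [0.69  0.046 0.05 ]
scene rack_clear 0.8 [258.1, 207.7, 297.1, 251.8] [ 0.682 -0.03   0.05 ]
scene rack_clear 0.7 [265.6, 351.0, 287.7, 367.5] [0.361 0.253 0.05 ]
scene tray 0.6 [195.9, 214.5, 328.5, 300.1] [0.6   0.087 0.05 ]
scene tray 0.47 [122.6, 262.8, 177.1, 318.8] [0.703 0.327 0.05 ]
scene flag_left 0.72 [254.7, 267.8, 288.1, 289.5] [0.545 0.116 0.05 ]
scene flag_middle 0.76 [278.6, 254.6, 312.3, 273.2] [0.547 0.035 0.05 ]
scene flag_right 0.61 [302.3, 242.0, 333.7, 256.0] [ 0.546 -0.037  0.05 ]
scene flag_right 0.18 [235.6, 218.9, 269.6, 260.6] [0.691 0.046 0.05 ]
side rack_pink 0.68 [346.7, 182.1, 385.0, 212.2] [0.688 0.125 0.05 ]
side rack_blue 0.95 [353.2, 200.2, 397.2, 229.6] [0.695 0.054 0.05 ]
side rack_clear 0.83 [358.4, 219.9, 398.8, 251.4] [ 0.691 -0.034  0.05 ]
side tray 0.92 [294.1, 186.3, 415.3, 263.3] [ 0.626 -0.006  0.05 ]
side tray 0.33 [347.9, 181.0, 387.5, 212.2] [0.686 0.127 0.05 ]
side flag_left 0.89 [294.8, 189.8, 326.8, 201.4] [0.54  0.123 0.05 ]
side flag_middle 0.61 [299.3, 206.7, 335.1, 222.5] [0.54  0.058 0.05 ]
side flag_right 0.88 [303.1, 232.3, 339.5, 240.4] [ 0.544 -0.026  0.05 ]
```

View pics/scene_z.png

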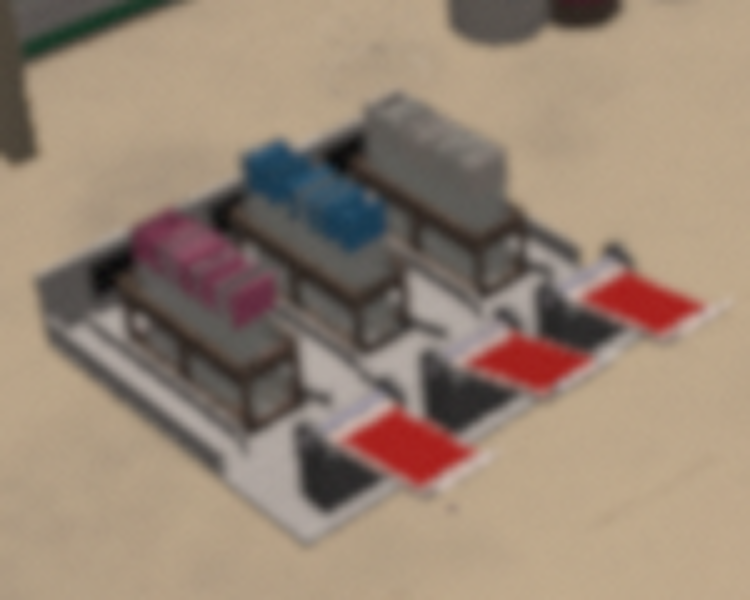

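View pics/side_z.png

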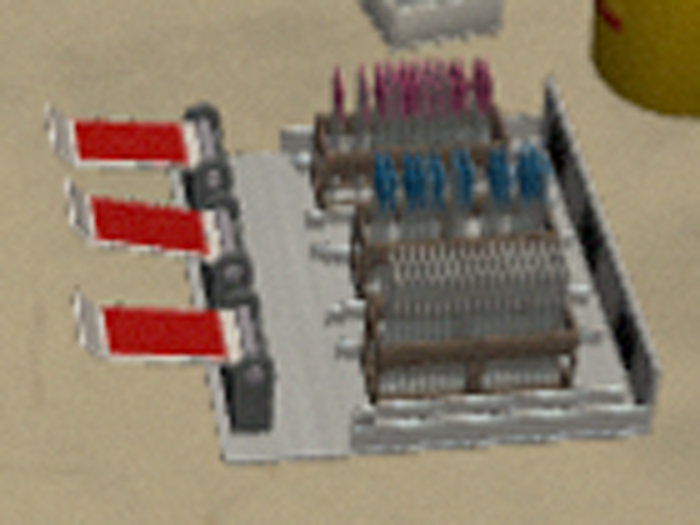

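>>> carry_out --increments "0 0 0 0 0 0 6.8; 0 0 0 0 0 0 6.8; 0 0.035 -0.035 -0.0075 0 0 0; 0 0.035 -0.035 -0.0075 0 0 0; 0 0.035 -0.035 -0.0075 0 0 0; 0 0.035 -0.035 -0.0075 0 0 0; 0 0.035 -0.035 -0.0075 0 0 0; 0 0.035 -0.035 -0.0075 0 0 0; 0 0.035 -0.035 -0.0075 0 0 0; 0 0.035 -0.035 -0.0075 0 0 0" --force 20

```text
time_s: 2.2
tool_pos: [0.4396, -0.3504, 0.3532]
tool_rot: [179.8, 0.0, -1.1]
force: [1.5, -0.6, 0.1]
grip_width: 0.0018
```

>>> carry_out --increments "0 0.006 -0.05 -0.008 0 0 0; 0 0.006 -0.05 -0.008 0 0 0; 0 0.006 -0.05 -0.008 0 0 0; 0 0.006 -0.05 -0.008 0 0 0; 0 0.006 -0.05 -0.008 0 0 0; 0 0.006 -0.05 -0.008 0 0 0; 0 0.006 -0.05 -0.008 0 0 0; 0 0.006 -0.05 -0.008 0 0 0; 0 0 0 0 0 0 0"

```text
time_s: 3.32
tool_pos: [0.4968, 0.068, 0.4205]
tool_rot: [179.8, -0.4, -0.5]
force: [-1.1, -0.2, -0.9]
grip_width: 0.0004
```

```bash
python3 - <<'E'
from cell import *
import pickle
from h import *
o=get_obs();print(o["tool_pos"],o["tool_rot"],o["qpos"],o["force"])
P=read_camera("wrist");pickle.dump(P,open("w1.pkl","wb"));cv2.imwrite("pics/w1.png",P["img"])
E
```

```text
[0.49675483 0.06804736 0.42051778] [179.80084621  -0.40308528  -0.54165156] [  30.24004687   -0.62606966  -40.43160675   90.23645332   -0.13529119
   89.88115769 -100.73363842] [-1.11614926 -0.16659874 -0.9241377 ]
```

View pics/w1.png

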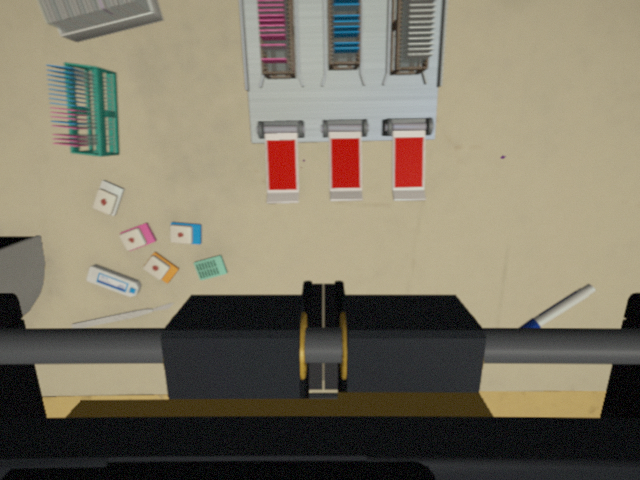

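```bash
python3 - <<'E'
import pickle
from h import *
P=pickle.load(open("w1.pkl","rb"))
cv2.imwrite("pics/w1z.png",cv2.resize(P["img"][60:210,240:440],None,fx=4,fy=4,interpolation=cv2.INTER_CUBIC))
print(P["world_from_camera"][:3,3])
E
```

```text
[0.57187668 0.06714801 0.51305758]
```

View pics/w1z.png

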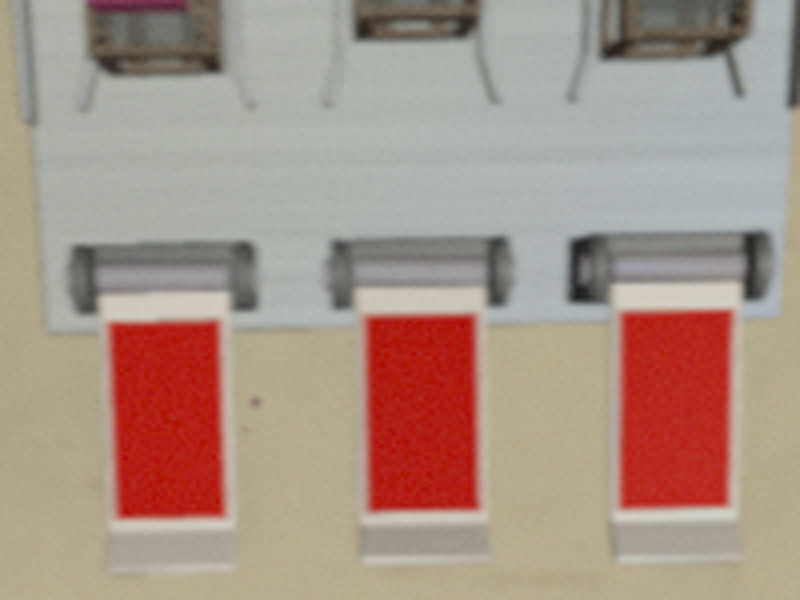

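```bash
cat > fit.py <<'E'
import pickle
from h import *
W=pickle.load(open("w1.pkl","rb"));S=pickle.load(open("p0.pkl","rb"))["side"]
z=lambda pts,k,o:(np.array(pts,float)+.5)/k-.5+np.array(o)
wp=z([(48,332),(778,316),(96,277),(230,275),(355,271),(488,270),(611,266),(743,265),(108,571),(235,569),(361,561),(488,560),(614,560),(742,558)],4,(240,60))
sp=z([(50,106),(72,165),(69,180),(90,235),(77,290),(97,357)],5,(285,170))
def tw(v,X):
    c,s=np.cos(v[2]),np.sin(v[2]); X=np.asarray(X)
    return np.c_[v[0]+c*X[:,0]-s*X[:,1],v[1]+s*X[:,0]+c*X[:,1],X[:,2]]
def lips(th):
    r=[]
    for y,t in zip((.075,0,-.075),th):
        x,zz=-.083,.0065+.0015  # approx
        r+=[(x*np.cos(t)-zz*np.sin(t)*1, y+e, .048+.083*np.sin(t)+zz*np.cos(t)) for e in(.019,-.019)]
    return r
def res(v):
    w=v[6]
    X=[(-.016,w,.008),(-.016,-w,.008)]+[(0,y+e,.048) for y in(.075,0,-.075) for e in(.019,-.019)]+lips(v[3:6])
    return np.r_[(proj(W,tw(v,X))-wp).ravel(),(proj(S,tw(v,lips(v[3:6])))-np.c_[sp[:,0]+v[7],sp[:,1]+v[8]]).ravel(),v[7:9]*.3]
if __name__=="__main__":
    r=least_squares(res,[.6,.04,0,.1,.1,.1,.11,0,0],loss="soft_l1")
    v=r.x;print(np.round(v,4),"yaw deg",np.degrees(v[2]));print(np.round(res(v).reshape(-1)[:28].reshape(-1,2),1).tolist());print(np.round(res(v)[28:],1).tolist())
    np.save("v.npy",v)
    # rack fronts: wrist, top front edge of frame z=.052
    for nm,a in {"pink":[(93,72),(220,70)],"blue":[(357,38),(478,34)],"clear":[(603,58),(745,55)]}.items():
        for zz in (.008,.052):
            p=onplane(W,z(a,4,(240,60)),zz).mean(0)-np.r_[v[:2],0];c,s=np.cos(v[2]),np.sin(v[2])
            print(nm,zz,np.round([c*p[0]+s*p[1],-s*p[0]+c*p[1]],4))
E
python3 fit.py
```

```text
[ 0.5787  0.0402  0.0101  0.1174  0.2559  0.1289  0.1168 -2.774   0.2301] yaw deg 0.580322297430634
[[0.0, -0.1], [0.0, 0.1], [0.5, -0.1], [-0.5, -0.2], [-0.1, 0.1], [-0.8, -0.3], [0.1, 0.0], [-0.2, -0.5], [-0.2, -0.3], [0.1, -0.4], [-0.0, 1.7], [1.1, 1.3], [-0.0, 0.0], [0.2, -0.2]]
[1.6, 0.9, -1.5, -1.9, 0.7, 0.8, -2.1, -0.5, 1.5, 1.6, -1.0, -1.2, -0.8, 0.1]
pink 0.008 [0.0603 0.0781]
pink 0.052 [0.0545 0.0736]
blue 0.008 [ 0.0686 -0.0019]
blue 0.052 [0.062  0.0006]
clear 0.008 [ 0.0612 -0.0802]
clear 0.052 [ 0.0553 -0.0708]
```

>>> carry_out --increments "0 0.029 -0.012 0.042 0.2 0 -1.1; 0 0.029 -0.012 0.042 0 0.2 0; 0 0.029 -0.012 0.042 0 0 0; 0 0.027 -0.012 0.042 0 0 0; 0 0 0 0 0 0 0"

```text
time_s: 4.0
tool_pos: [0.6178, 0.1003, 0.2467]
tool_rot: [179.4, -0.6, -0.6]
force: [-0.3, -0.5, 0.1]
grip_width: -0.0
```

```bash
sed -i 's/x\*np.cos(t)-zz\*np.sin(t)\*1/x*np.cos(t)+zz*np.sin(t)/' fit.py; python3 fit.py; python3 - <<'E'
from cell import *
import pickle
from h import *
o=get_obs();print(o["tool_pos"],o["tool_rot"],o["force"])
P=read_camera("wrist");pickle.dump(P,open("w2.pkl","wb"));cv2.imwrite("pics/w2.png",P["img"])
P=read_camera("side");cv2.imwrite("pics/s2.png",cv2.resize(P["img"][120:300,240:460],None,fx=3.6,fy=3.3,interpolation=cv2.INTER_CUBIC)[:600,:800])
E
```

```text
[ 0.5779  0.0401  0.0095  0.0669  0.1953  0.1029  0.1169 -2.3538  1.4343] yaw deg 0.5440491810407098
[[0.1, 0.5], [0.1, 0.8], [0.6, 0.5], [-0.4, 0.4], [-0.0, 0.8], [-0.8, 0.4], [0.2, 0.7], [-0.2, 0.2], [0.3, -1.2], [0.3, -1.3], [-0.1, -0.5], [0.7, -0.9], [-0.3, -0.9], [-0.2, -1.1]]
[1.4, 1.0, -1.8, -1.9, 1.0, 1.0, -1.8, -0.3, 1.4, 1.0, -1.1, -1.8, -0.7, 0.4]
pink 0.008 [0.061  0.0782]
pink 0.052 [0.0552 0.0737]
blue 0.008 [ 0.0694 -0.0018]
blue 0.052 [0.0628 0.0007]
clear 0.008 [ 0.062  -0.0801]
clear 0.052 [ 0.0561 -0.0707]
[0.61776822 0.10031834 0.24671121] [179.3677772   -0.59601113  -0.56449268] [-0.30341425 -0.45704244  0.0687273 ]
```

View pics/w2.png

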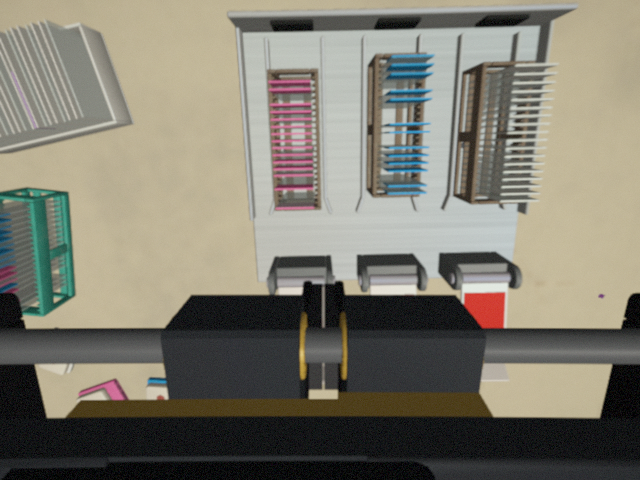

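View pics/s2.png

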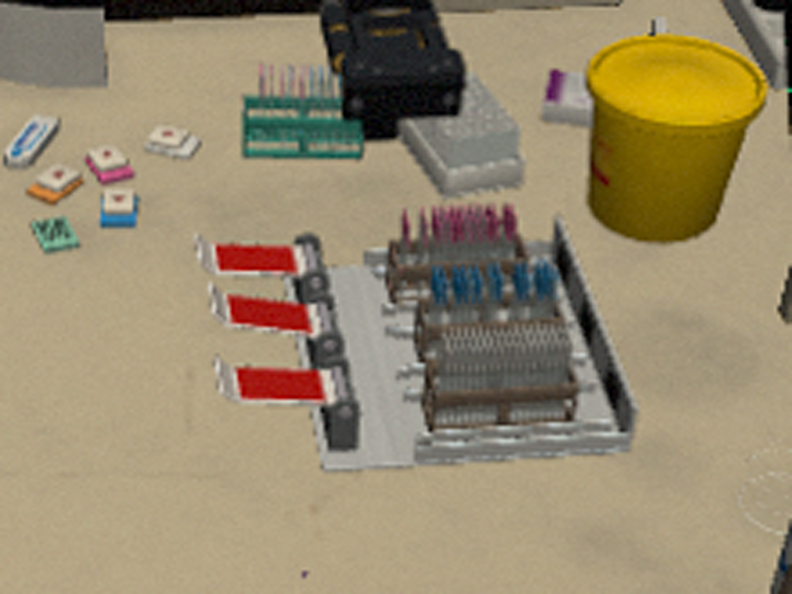

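```bash
python3 - <<'E'
import pickle
from h import *
P=pickle.load(open("w2.pkl","rb"))
for n,uv,z in [("backface floor",[(242,30),(545,30)],.008),("stop top front edge",[(235,25),(567,13)],.05),("ears barrel L",[(273,274),(331,271)],.048),("M",[(364,271),(422,268)],.048),("R",[(455,273),(515,266)],.048),
 ("pink front top bar",[(274,208),(320,208)],.052),("pink back",[(268,71),(318,69)],.052),("blue front",[(370,194),(419,194)],.052),("clear front",[(458,200),(506,203)],.052)]:
    print(n,np.round(onplane(P,uv,z)[:,:2],4).tolist())
cv2.imwrite("pics/w2z.png",cv2.resize(P["img"][0:300,225:345],None,fx=5,fy=2,interpolation=cv2.INTER_CUBIC))
cv2.imwrite("pics/w2z2.png",cv2.resize(P["img"][180:300,240:440],None,fx=4,fy=4,interpolation=cv2.INTER_CUBIC))
E
```

```text
backface floor [[0.7713, 0.1585], [0.7688, -0.0775]]
stop top front edge [[0.7643, 0.1556], [0.769, -0.0681]]
ears barrel L [[0.5841, 0.1385], [0.586, 0.0913]]
M [[0.5857, 0.0645], [0.5876, 0.0173]]
R [[0.5829, -0.0098], [0.5884, -0.0579]]
pink front top bar [[0.6392, 0.1348], [0.6388, 0.0997]]
pink back [[0.7354, 0.1345], [0.7365, 0.0999]]
blue front [[0.6491, 0.0616], [0.6487, 0.0244]]
clear front [[0.6437, -0.0056], [0.6409, -0.0425]]
```

View pics/w2z2.png

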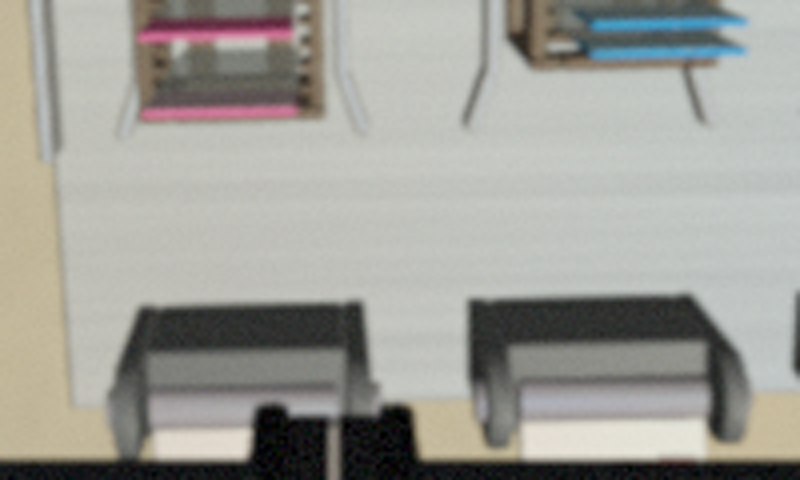

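>>> carry_out --increments "0 -0.004 -0.016 0.02 0.6 -0.6 -1.1; 0 0 0 0.03 0 0 0; 0 0 0 0.03 0 0 0; 0 0 0 0.025 0 0 0; 0 0 0 0 0 0 0"

```text
time_s: 4.72
tool_pos: [0.6153, 0.1183, 0.1497]
tool_rot: [179.9, -1.0, 0.6]
force: [0.1, -0.1, 0.4]
grip_width: 0.0006
```

>>> carry_out --increments "0 -0.002 0.002 0.024 0 0.5 0; 0 0 0 0.02 0 0.5 0; 0 0 0 0 0 0 0"

```text
time_s: 5.1
tool_pos: [0.616, 0.1179, 0.1106]
tool_rot: [180.0, -2.5, 0.7]
force: [-0.2, -0.2, 0.7]
grip_width: 0.0006
```

```bash
cat > look.py <<'E'
import sys,pickle
from cell import *
from h import *
t=sys.argv[1]
o=get_obs();print(o["time_s"],np.round(o["tool_pos"],4),np.round(o["tool_rot"],2),np.round(o["force"],2),np.round(o["wrist_torque"],2))
P=read_camera("side");cv2.imwrite(f"pics/s{t}.png",cv2.resize(P["img"][140:270,270:430],None,fx=5,fy=4.6,interpolation=cv2.INTER_CUBIC))
if len(sys.argv)>2:
    P=read_camera("scene");cv2.imwrite(f"pics/c{t}.png",cv2.resize(P["img"][160:310,180:340],None,fx=5,fy=4,interpolation=cv2.INTER_CUBIC))
    P=read_camera("wrist");cv2.imwrite(f"pics/w{t}.png",P["img"])
E
python3 look.py 3 a
```

```text
5.1 [0.616  0.1179 0.1106] [179.96  -2.52   0.72] [-0.16 -0.16  0.7 ] [0.03 0.11 0.05]
```

View pics/s3.png

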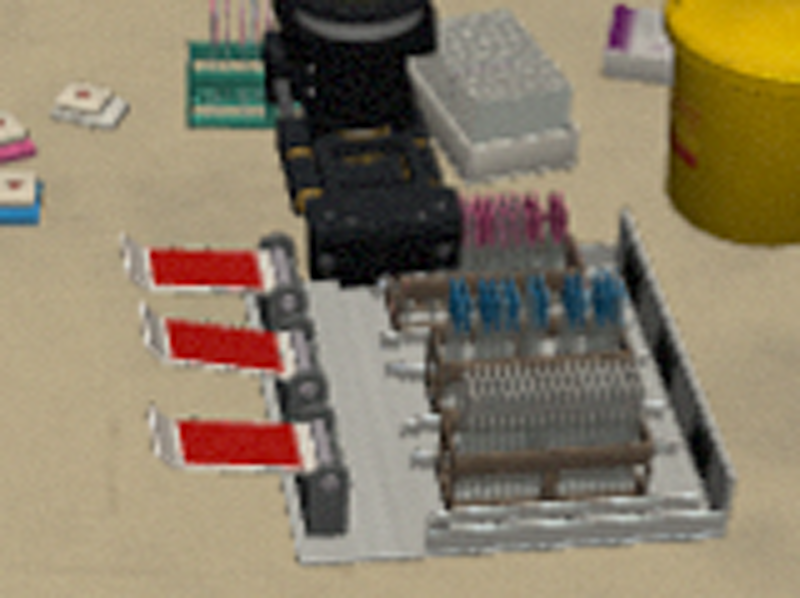

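View pics/c3.png

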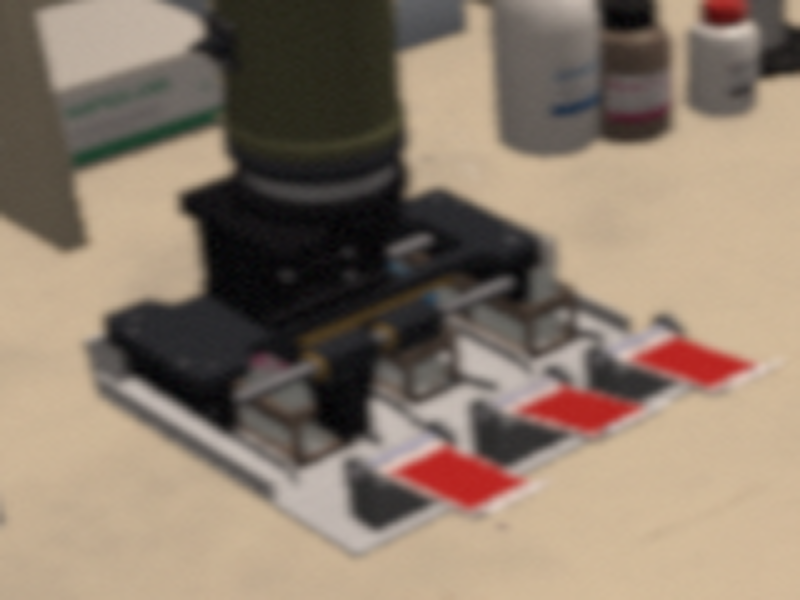

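View pics/w3.png

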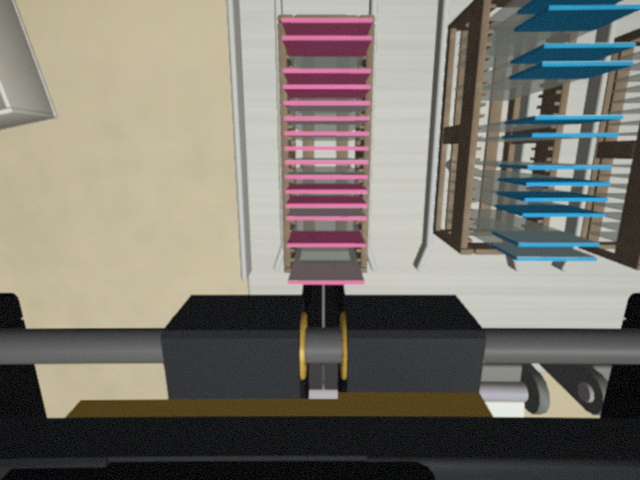

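>>> carry_out --increments "0 0 0.0015 0.004 0 -2.4 0; 0 0 0 0.004 0 0 0; 0 0.005 0 0 0 0 0; 0 0.005 0 0 0 0 0; 0 0.004 0 0 0 0 0"

```text
time_s: 5.88
tool_pos: [0.6335, 0.1177, 0.1081]
tool_rot: [180.0, -0.5, 0.7]
force: [-1.0, 0.7, 0.7]
grip_width: 0.0006
```

>>> carry_out --increments "0 0.004 0.001 0.003 0 0 0; 0 0.004 0 0.001 0 0 0; 0 0.004 0 0 0 0 0; 0 0.004 0 0 0 0 0"

```text
time_s: 6.38
tool_pos: [0.6498, 0.1173, 0.104]
tool_rot: [180.0, -0.4, 0.7]
force: [-2.3, 0.9, 1.2]
grip_width: 0.0002
```

```bash
python3 look.py 4 a
```

```text
6.375 [0.6498 0.1173 0.104 ] [180.    -0.44   0.74] [-2.31  0.93  1.23] [0.04 0.51 0.  ]
```

View pics/w4.png

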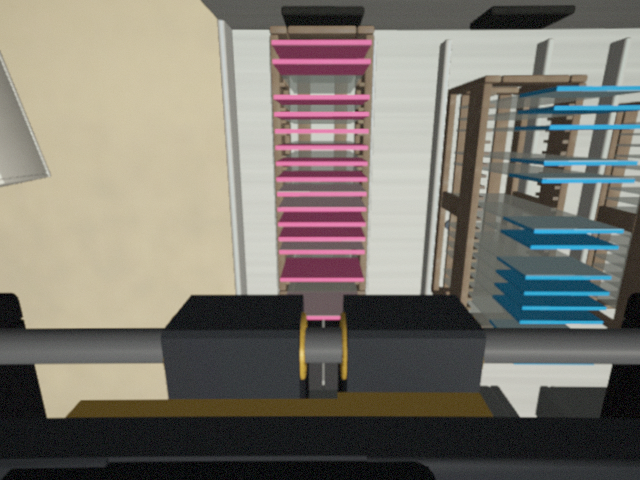

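View pics/s4.png

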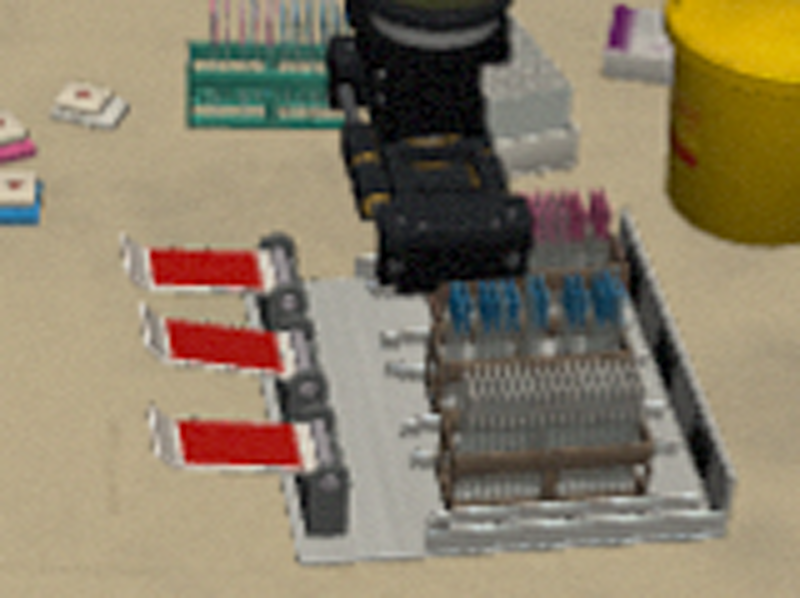

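>>> carry_out --increments "0 0.003 0 0 0 0 0; 0 0.003 0 0 0 0 0"

```text
time_s: 6.78
tool_pos: [0.656, 0.1173, 0.104]
tool_rot: [180.0, -0.5, 0.7]
force: [-4.7, 0.1, 2.5]
grip_width: 0.0004
```

>>> carry_out --increments "0 0.0025 0 0 0 0 0"

```text
time_s: 6.9
tool_pos: [0.6564, 0.1174, 0.104]
tool_rot: [179.9, -0.1, 0.7]
force: [-11.8, -1.0, 9.1]
grip_width: 0.0006
```

>>> carry_out --increments "0 0.0025 0 0 0 0 0"

```text
time_s: 7.02
tool_pos: [0.6568, 0.1175, 0.104]
tool_rot: [179.8, 0.2, 0.8]
force: [-9.6, -1.6, 8.0]
grip_width: 0.0005
```

>>> carry_out --increments "0 -0.006 0 0 0 0 0; 0 -0.015 0 0 0 0 0; 0 0 0 -0.04 0 0 0; 0 0 0 -0.05 0 0 0; 0 0 0 -0.05 0 0 0; 0 0 0 0 0 0 0"

```text
time_s: 7.78
tool_pos: [0.6374, 0.117, 0.248]
tool_rot: [179.9, -0.2, 0.7]
force: [-1.1, -0.5, 0.3]
grip_width: 0.0005
```

```bash
python3 look.py 5 a
```

```text
7.775 [0.6374 0.117  0.248 ] [179.89  -0.22   0.74] [-1.06 -0.51  0.32] [-0.   -0.02 -0.02]
```

View pics/w5.png

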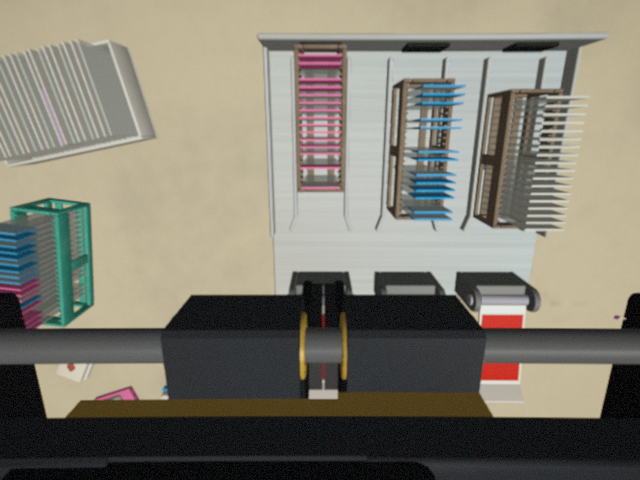

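View pics/s5.png

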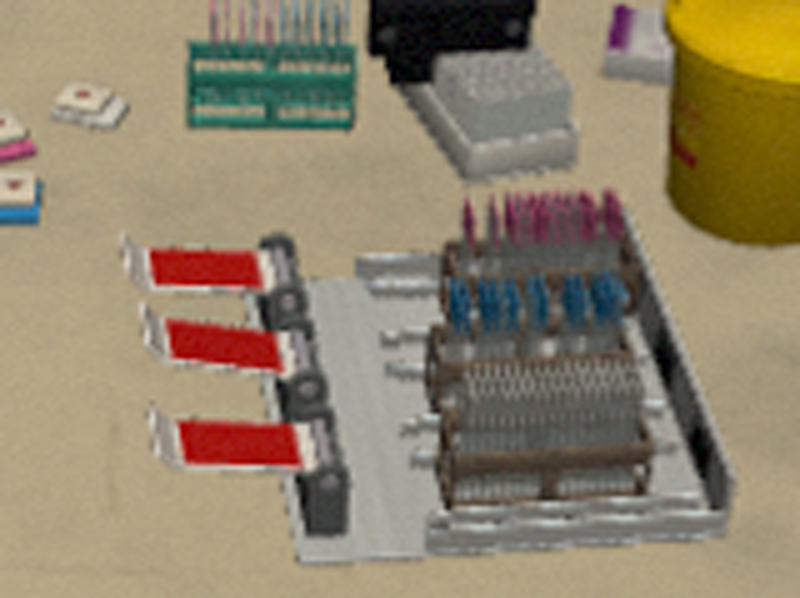

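>>> carry_out --increments "0 -0.049 0.002 0 0 0 0; 0 -0.049 0 0 0 0 0; 0 -0.049 0 0 0 0 0; 0 -0.049 0 0 0 0 0; 0 0 0 0 0 7.5 0; 0 0 0 0 0 7.5 0; 0 0 0 0 0 7.5 0; 0 0 0 0 0 7.5 0; 0 0 0 0 0 0 0"

```text
time_s: 9.05
tool_pos: [0.4309, 0.1022, 0.2317]
tool_rot: [178.5, -20.0, 0.3]
force: [-0.3, 0.3, -0.4]
grip_width: 0.0003
```

```bash
python3 look.py 6 a; python3 -c "
from cell import *;print(get_obs()['qpos'])"
```

```text
9.05 [0.4309 0.1022 0.2317] [178.54 -20.02   0.3 ] [-0.3   0.28 -0.38] [0.04 0.47 0.01]
[   4.13136597  -16.74510005  -22.51460928  126.83788029    1.79195582
   50.08393914 -109.76991774]
```

View pics/w6.png

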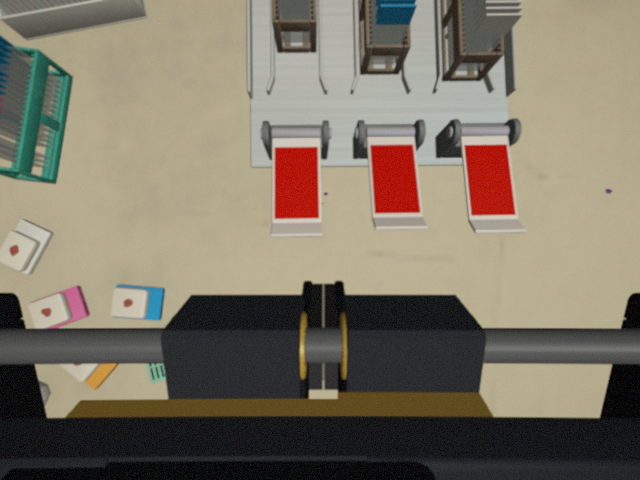

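>>> carry_out --increments "0 -0.002 -0.006 0.03 1.4 0 0; 0 -0.007 -0.006 0.03 0 0 0; 0 0 0 0 0 0 0"

```text
time_s: 9.57
tool_pos: [0.447, 0.1077, 0.1722]
tool_rot: [180.0, -20.0, -0.6]
force: [-1.6, -1.0, 0.0]
grip_width: 0.0007
```

```bash
python3 -c "
from cell import *;o=get_obs();print(o['qpos'],o['tool_pos'],o['tool_rot'])"
```

```text
[   4.84558397  -10.21310789  -24.3691867   129.54534196    4.14808845
   41.0268809  -113.13147316] [0.44701616 0.1077239  0.17221972] [179.9548353  -20.04056186  -0.56558847]
```

>>> carry_out --increments "0 -0.008 -0.0065 0.022 0 0 -1.1; 0 -0.008 0 0.022 0 0 0; 0 -0.005 0 0.017 0 0 0; 0 0 0 0 0 0 0"

```text
time_s: 10.07
tool_pos: [0.4533, 0.1096, 0.1113]
tool_rot: [179.6, -20.3, -0.0]
force: [-0.3, -0.9, 0.8]
grip_width: 0.0004
```

```bash
python3 look.py 7 a; python3 -c "
from cell import *;o=get_obs();print(o['qpos'],o['tool_pos'],o['tool_rot'])"
```

```text
10.075 [0.4533 0.1096 0.1113] [ 1.796e+02 -2.034e+01 -3.000e-02] [-0.31 -0.95  0.81] [-0.03  0.4  -0.02]
[   5.44570696   -3.36916031  -26.60692521  132.18048004   11.63161421
   32.25973382 -120.27016912] [0.4542965  0.11044666 0.11294429] [ 1.79646909e+02 -2.05639043e+01  2.55245991e-03]
```

View pics/s7.png

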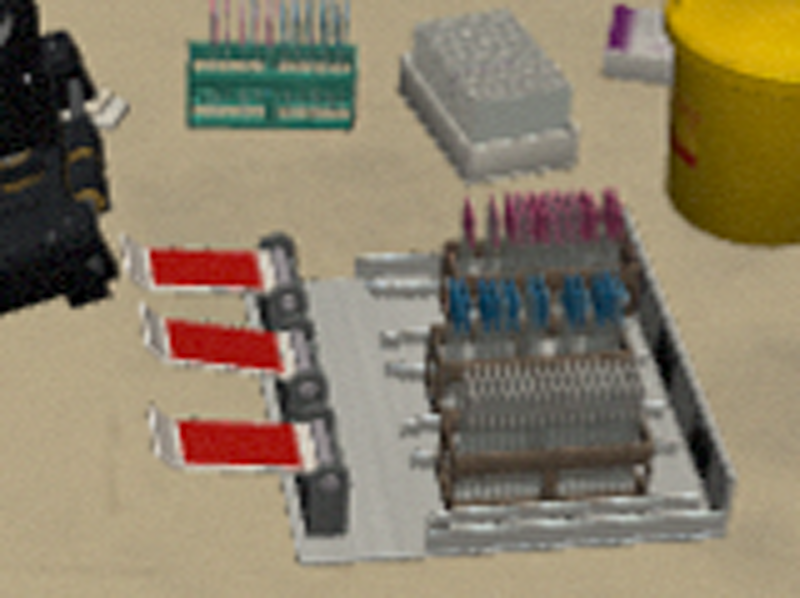

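View pics/w7.png

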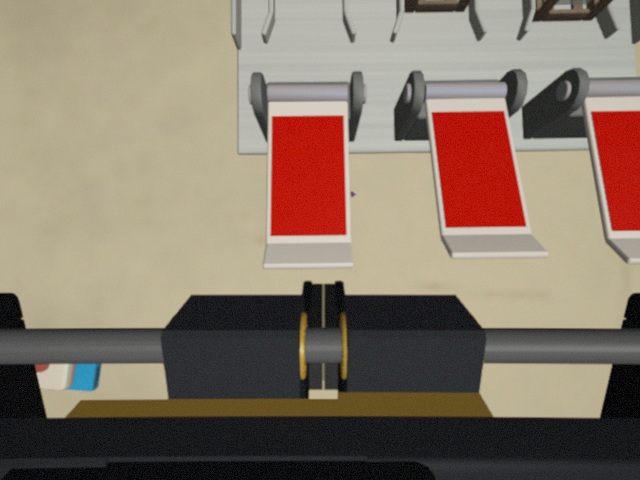

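View pics/c7.png

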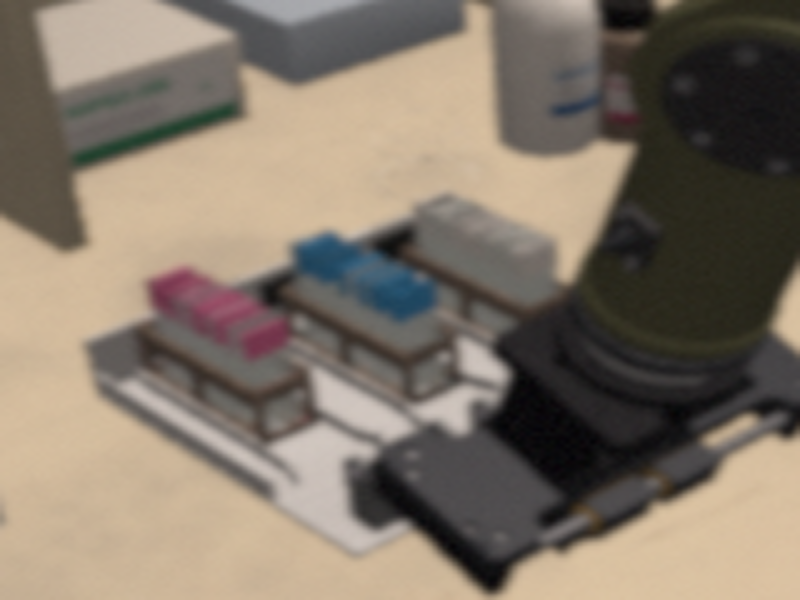

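```bash
python3 - <<'E'
from cell import *
from h import *
P=read_camera("wrist");o=get_obs();print(o["tool_pos"])
for zz in(.05,.056,.062): print(np.round(onplane(P,[(264,265.5),(351.5,265.5),(267,242),(351,242)],zz),4).tolist())
print(np.round(onplane(P,[(270,92),(350,92)],.048),4).tolist())
# predicted tip corners
from scipy.spatial.transform import Rotation as R
Rm=R.from_euler("xyz",o["tool_rot"],degrees=True).as_matrix()
for a in(.0095,-.0095):print(o["tool_pos"]+Rm@np.r_[a,0,.07])
E
```

```text
[0.45419869 0.11063298 0.11291737]
[[0.495, 0.1367, 0.05], [0.4949, 0.0963, 0.05], [0.5059, 0.1354, 0.05], [0.5058, 0.0964, 0.05]]
[[0.4949, 0.1358, 0.056], [0.4949, 0.0968, 0.056], [0.5054, 0.1345, 0.056], [0.5054, 0.0969, 0.056]]
[[0.4949, 0.1349, 0.062], [0.4948, 0.0973, 0.062], [0.505, 0.1337, 0.062], [0.5049, 0.0974, 0.062]]
[[0.5785, 0.1348, 0.048], [0.5785, 0.0963, 0.048]]
[0.48769186 0.11021542 0.05072185]
[0.46990372 0.11020564 0.04404489]
```

>>> carry_out --increments "0 -0.002 -0.006 0.005 0 0 -0.5; 0 -0.001 0 0.001 0 0 0; 0 0.005 0 0.002 0 0 0; 0 0.005 0 0.002 0 0 0"

```text
time_s: 10.78
tool_pos: [0.4655, 0.1176, 0.1073]
tool_rot: [179.4, -20.7, 0.7]
force: [0.1, -0.2, 1.4]
grip_width: 0.0002
```

```bash
cat > tip.py <<'E'
from cell import *
from h import *
from scipy.spatial.transform import Rotation as R
o=get_obs()
Rm=R.from_euler("xyz",o["tool_rot"],degrees=True).as_matrix()
h=np.r_[.5785,.1155,.048]
print(np.round(o["tool_pos"],4),np.round(o["tool_rot"],1),"F",np.round(o["force"],1),"q",np.round(o["qpos"],0))
for n,v in {"front":[.0095,0,.07],"rear":[-.0095,0,.07],"grasp":[0,0,.051]}.items():
    d=o["tool_pos"]+Rm@np.r_[v]-h; print(n,"rel hinge mm",np.round(d*1e3,1),"r",round(1e3*np.hypot(d[0],d[2]),1),"ang",round(np.arctan2(d[2],-d[0]),2))
E
python3 tip.py
```

```text
[0.4655 0.1176 0.1073] [179.4 -20.7   0.7] F [ 0.1 -0.2  1.4] q [   5.   -1.  -27.  131.   14.   31. -123.]
front rel hinge mm [-79.3   1.8  -2.8] r 79.3 ang -0.03
rear rel hinge mm [-97.1   1.6  -9.5] r 97.5 ang -0.1
grasp rel hinge mm [-94.9   1.8  11.6] r 95.6 ang 0.12
```

>>> carry_out --increments "0 0.004 0.001 0.001 0 0 0; 0 0.007 0 -0.008 0 0 0; 0 0.007 0 -0.009 0 0 0"

```text
time_s: 11.15
tool_pos: [0.4741, 0.1168, 0.1265]
tool_rot: [179.4, -20.2, 0.7]
force: [0.5, -0.1, -0.1]
grip_width: 0.0003
```

```bash
python3 tip.py; python3 look.py 8 a
```

```text
[0.4741 0.1168 0.1265] [179.4 -20.2   0.7] F [ 0.5 -0.1 -0.1] q [   5.   -2.  -27.  129.   12.   35. -119.]
front rel hinge mm [-71.3   0.9  16.1] r 73.1 ang 0.22
rear rel hinge mm [-89.1   0.7   9.5] r 89.6 ang 0.11
grasp rel hinge mm [-86.8   0.9  30.6] r 92.0 ang 0.34
11.15 [0.4741 0.1168 0.1265] [179.36 -20.18   0.68] [ 0.49 -0.07 -0.1 ] [ 0.06  0.43 -0.02]
```

View pics/s8.png

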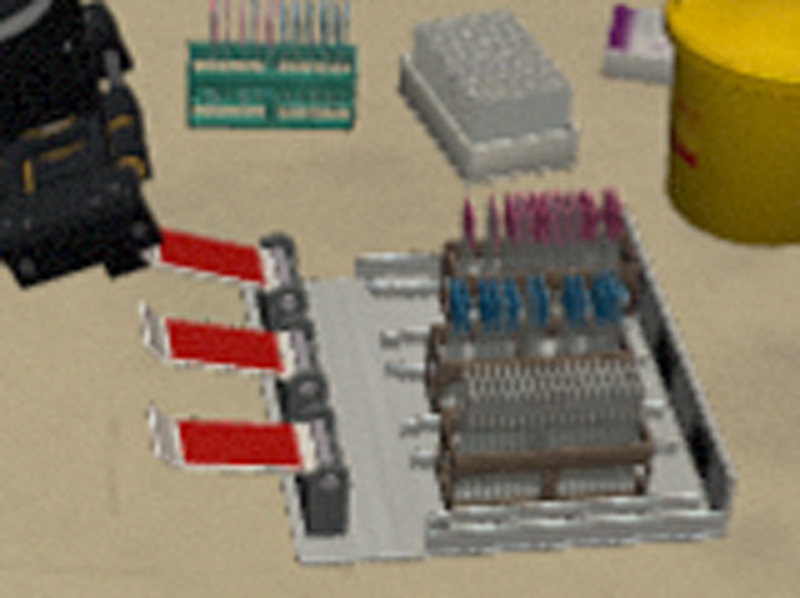

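View pics/w8.png

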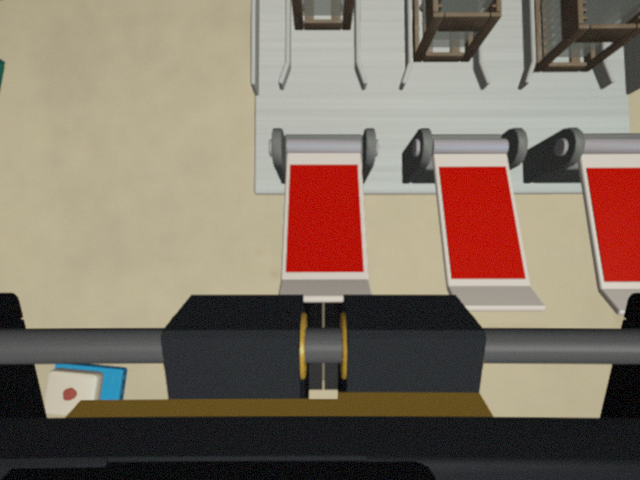

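>>> carry_out --increments "0 0.0095 0 -0.009 0 0 0; 0 0.0095 0 -0.009 0 0 0; 0 0.0115 0 -0.004 0 0 0; 0 0.0115 0 -0.004 0 0 0"

```text
time_s: 11.8
tool_pos: [0.5075, 0.1174, 0.1694]
tool_rot: [179.4, -20.4, 0.6]
force: [-0.3, -0.5, -0.7]
grip_width: 0.0003
```

```bash
python3 tip.py; python3 look.py 9 a
```

```text
[0.5075 0.1174 0.1694] [179.4 -20.4   0.6] F [-0.3 -0.5 -0.7] q [   6.   -2.  -26.  123.   10.   40. -116.]
front rel hinge mm [-37.7   1.5  59.1] r 70.1 ang 1.0
rear rel hinge mm [-55.5   1.3  52.5] r 76.4 ang 0.76
grasp rel hinge mm [-53.2   1.6  73.6] r 90.8 ang 0.95
11.8 [0.5075 0.1174 0.1694] [179.38 -20.45   0.65] [-0.26 -0.51 -0.71] [ 0.08  0.5  -0.02]
```

View pics/s9.png

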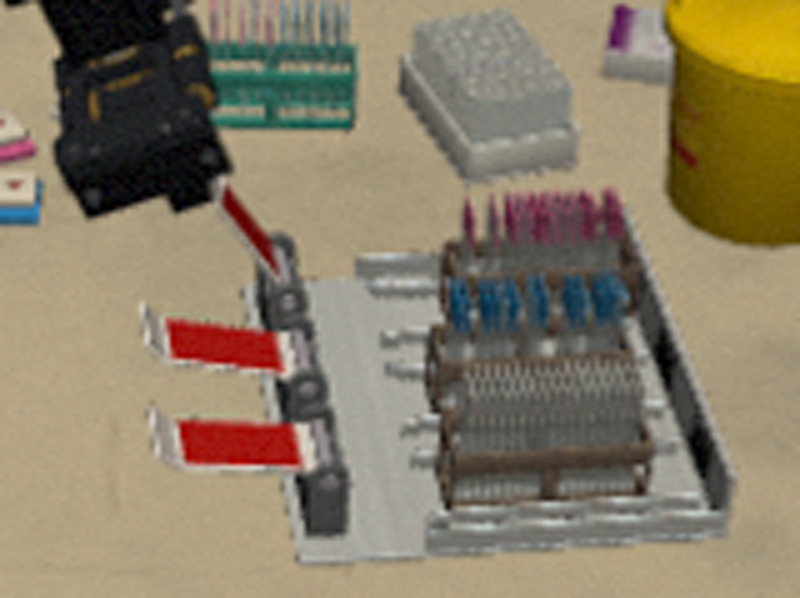

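View pics/w9.png

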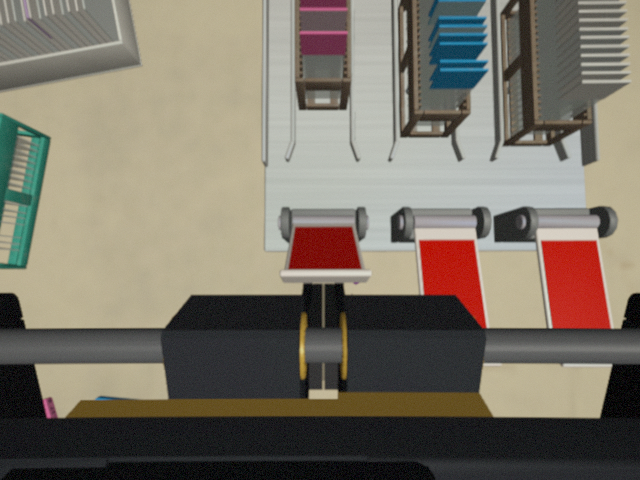

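>>> carry_out --increments "0 0.011 0.001 0.0025 0 0 0; 0 0.011 0.001 0.0025 0 0 0; 0 0.0115 0 0.003 0 0 0; 0 0.0115 0 0.003 0 0 0"

```text
time_s: 12.45
tool_pos: [0.5553, 0.1155, 0.1735]
tool_rot: [179.4, -20.3, 0.6]
force: [-0.8, 1.3, -0.4]
grip_width: 0.0004
```

```bash
python3 tip.py; python3 look.py 10 a
```

```text
[0.5553 0.1155 0.1735] [179.4 -20.3   0.6] F [-0.8  1.3 -0.4] q [   6.    4.  -25.  117.   13.   41. -116.]
front rel hinge mm [10.  -0.3 63.1] r 63.9 ang 1.73
rear rel hinge mm [-7.8 -0.5 56.5] r 57.1 ang 1.43
grasp rel hinge mm [-5.5 -0.3 77.6] r 77.8 ang 1.5
12.45 [0.5553 0.1155 0.1735] [179.37 -20.33   0.65] [-0.79  1.27 -0.43] [0.08 0.53 0.  ]
```

View pics/s10.png

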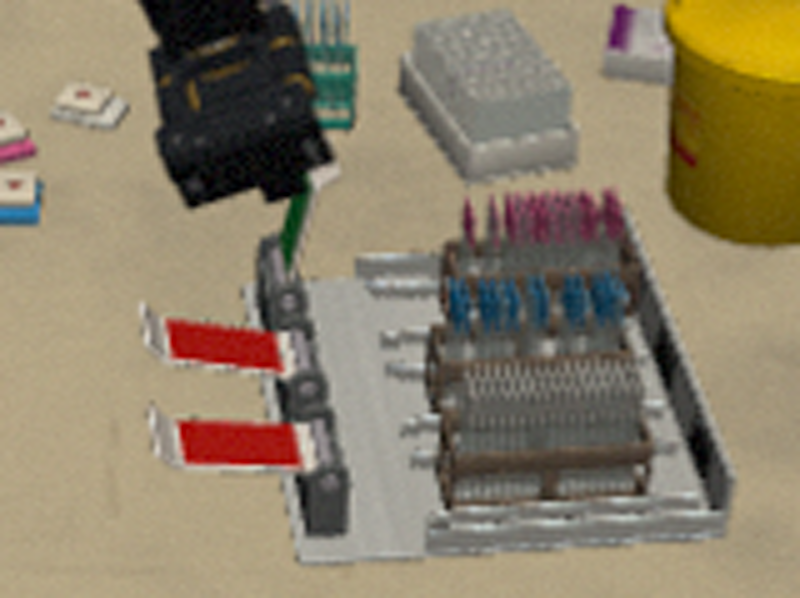

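View pics/w10.png

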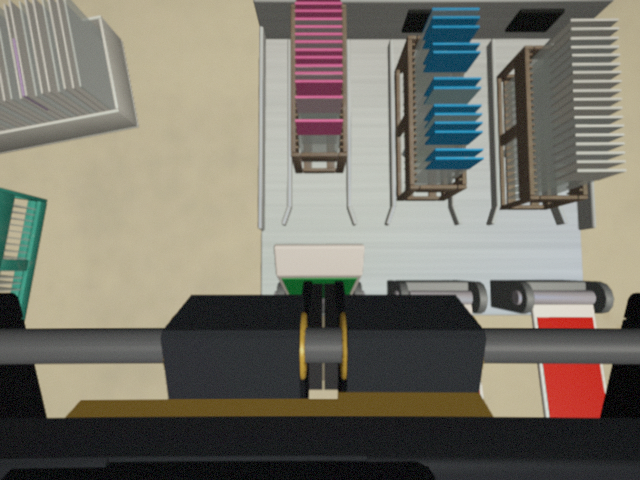

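>>> carry_out --increments "0 0.0075 0 0.006 0 0 0; 0 0.0075 0 0.006 0 0 0; 0 0.0055 0 0.0105 0 0 0; 0 0.0055 0 0.0105 0 0 0; 0 0.002 0 0.0115 0 0 0; 0 0.002 0 0.0115 0 0 0"

```text
time_s: 13.35
tool_pos: [0.6057, 0.1157, 0.1289]
tool_rot: [179.4, -20.4, 0.7]
force: [-0.6, 0.7, 1.0]
grip_width: 0.0001
```

```bash
python3 tip.py; python3 look.py 11 a
```

```text
[0.6057 0.1157 0.1289] [179.4 -20.4   0.7] F [-0.6  0.7  1. ] q [   5.   13.  -23.  113.   19.   37. -120.]
front rel hinge mm [60.5 -0.1 18.6] r 63.3 ang 2.84
rear rel hinge mm [42.7 -0.3 11.9] r 44.3 ang 2.87
grasp rel hinge mm [45.  -0.1 33.1] r 55.8 ang 2.51
13.35 [0.6057 0.1157 0.1289] [179.39 -20.38   0.65] [-0.64  0.72  0.98] [0.02 0.51 0.03]
```

View pics/s11.png

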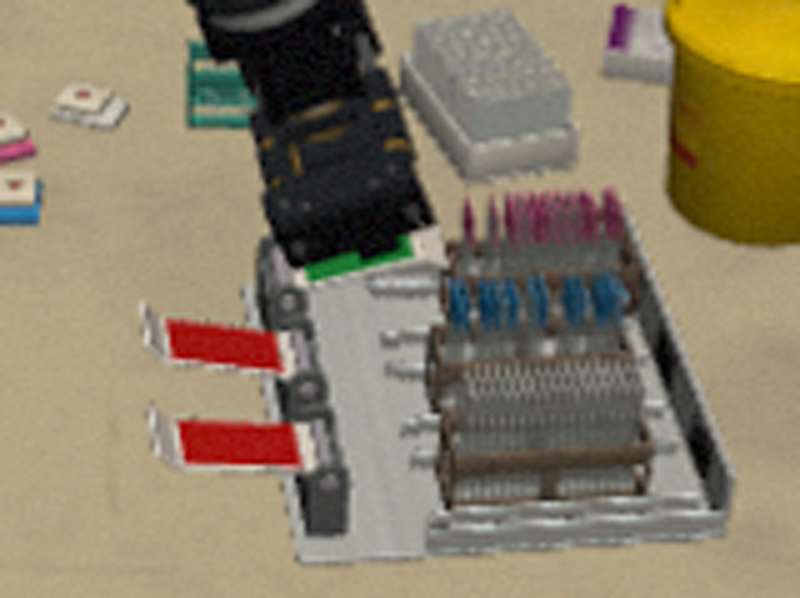

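View pics/w11.png

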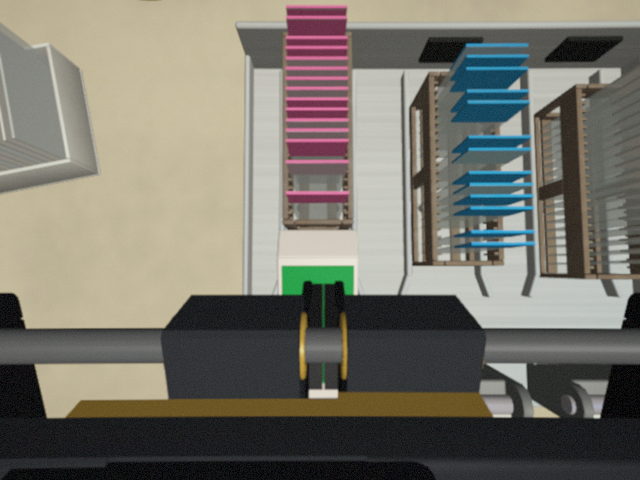

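>>> carry_out --increments "0 -0.0015 0 0.0045 0 0 0; 0 -0.0015 0 0.0045 0 0 0"

```text
time_s: 13.75
tool_pos: [0.606, 0.1159, 0.1199]
tool_rot: [179.4, -20.4, 0.7]
force: [-0.5, 0.5, 1.1]
grip_width: 0.0008
```

>>> carry_out --increments "0 -0.001 0 0.003 0 0 0"

```text
time_s: 13.88
tool_pos: [0.6063, 0.1159, 0.1175]
tool_rot: [179.4, -20.5, 0.7]
force: [-9.5, -1.5, 17.0]
grip_width: 0.0004
```

>>> carry_out --increments "0 -0.001 0 0.003 0 0 0"

```text
time_s: 14.0
tool_pos: [0.6065, 0.1161, 0.1169]
tool_rot: [179.3, -20.5, 0.7]
force: [-20.0, -3.4, 30.3]
grip_width: 0.0008
```

>>> carry_out --increments "0 0 0 -0.004 0 0 0; 0 0.005 0 -0.015 0 0 0; 0 0.01 0 -0.03 0 0 0; 0 0.015 0 -0.045 0 0 0; 0 -0.03 0 -0.04 0 0 0; 0 -0.04 0 -0.03 0 0 0; 0 0 0 0 0 0 0"

```text
time_s: 14.88
tool_pos: [0.5095, 0.1179, 0.2659]
tool_rot: [179.3, -20.8, 0.8]
force: [1.0, 0.1, -0.7]
grip_width: 0.0002
```

```bash
python3 tip.py; python3 look.py 12 a
```

```text
[0.5095 0.1179 0.2659] [179.3 -20.8   0.8] F [ 1.   0.1 -0.7] q [   8.   -8.  -26.  116.    4.   51. -110.]
front rel hinge mm [-35.2   2.1 155.9] r 159.8 ang 1.35
rear rel hinge mm [-53.    1.9 149.1] r 158.3 ang 1.23
grasp rel hinge mm [-50.8   2.1 170.3] r 177.7 ang 1.28
14.875 [0.5095 0.1179 0.2659] [179.34 -20.84   0.75] [ 1.02  0.11 -0.75] [ 0.03  0.36 -0.01]
```

View pics/s12.png

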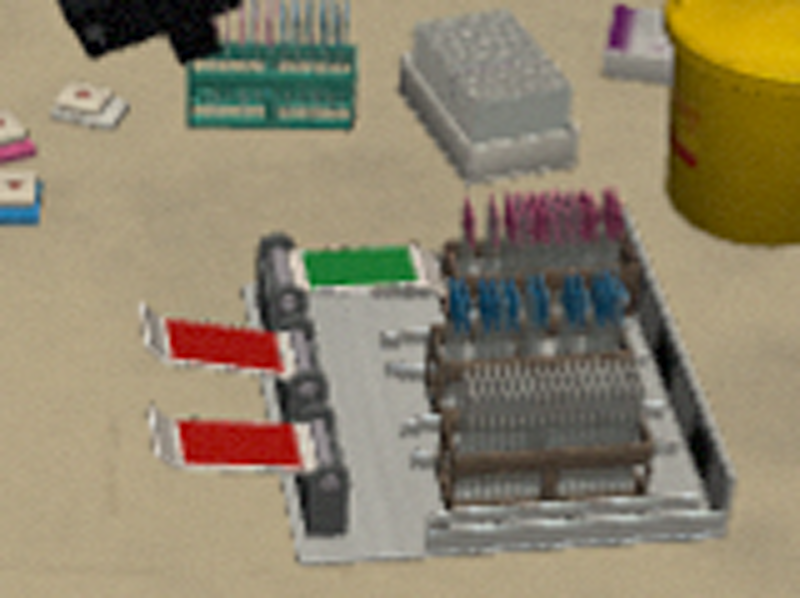

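View pics/w12.png

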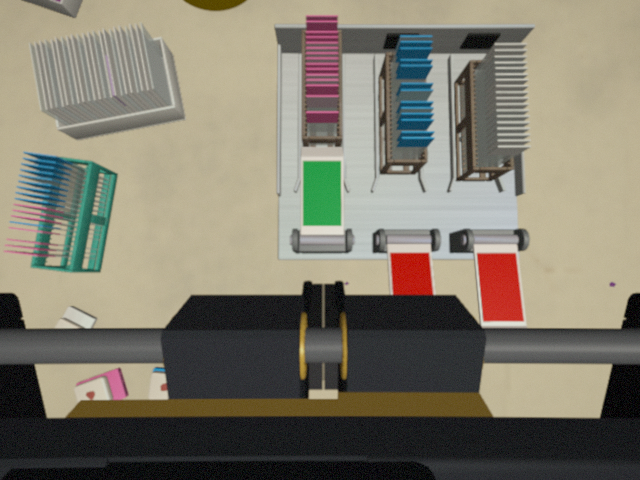

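View pics/c12.png

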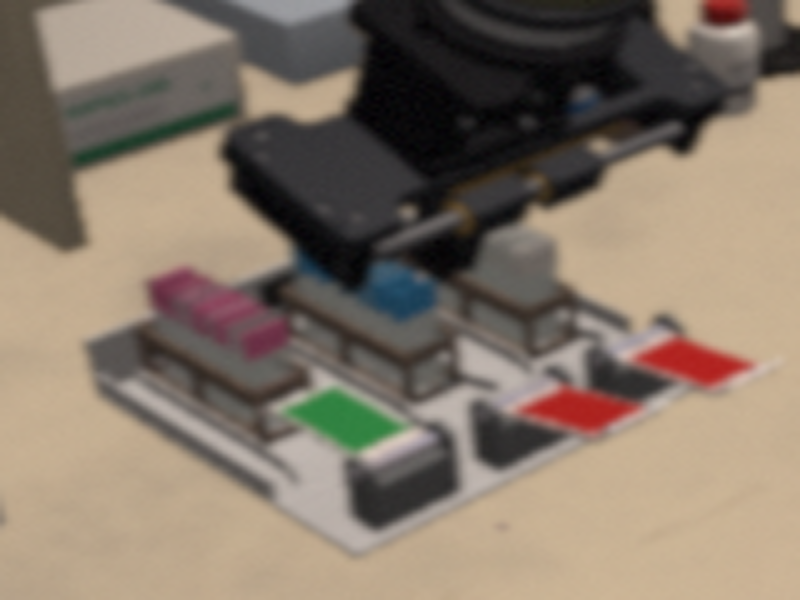

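```bash
python3 -c "
from cell import *;print(sign_off());o=get_obs();print(o['time_s'],o['force'])"
```

```text
the job is handed in; nothing more can be done
None
the job is handed in; nothing more can be done
```

The pink rack was in the left lane. I slid it home against the back stop with the closed fingertips, then flipped that lane's flag over and pressed it flat with the green face up. I backed the arm clear and handed the job in at about 15 s of the 48 s allowed; sign-off gives no verdict.

- **Rack:** it slid at about 2 N. The force then rose to about 12 N at the back stop, and the pictures show the rack's far end against the stop.
- **Flag:** it came to a firm stop at about 30 N on the wrist force reading. By my estimate the fingertip was then level with a flat flag, to about 1.5 mm. The last side, scene and wrist pictures show it flat and green. I did not measure its angle directly.
- **Everything else:** the blue and clear racks look unmoved in those pictures, and their flags still show red. I did not recheck the jar, tape and pen at the end, but the arm never worked near them after the start.
- **Joint limit:** while I tilted the tool high up, joint 2 came close to its limit (-16.7° against -17.3°), which stopped the tilt at 20° and shifted the tool about 13 mm sideways. I corrected the position before touching the flag and worked at 20° tilt.

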